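# Level the appliance stand by its sprung front foot

### The arm

A 6-joint arm with a two-finger parallel gripper is mounted at the origin on a cart in front of the work surface, level with it; the furniture and walls round the work are solid. World frame = base frame: x ahead of the robot, y to its left, z up, the work surface at z = 0. Lengths are in mm, angles in rad, forces in N, time in s.
With the tool pointing down it reaches from about 275 to 825 mm from the base axis. Payload 5.2 kg.
Tool frame: the origin (TCP) lies between the finger pads, 19 mm behind the fingertips; this is the grasp point; z points along the fingers, y is the line along which they close (so a half turn about z gives the same grasp; the last joint's range is limited). The gripper opens to 93 mm and grips with 3 to 60 N. Pads are 15 mm wide; open, the fingers measure 128 mm over their backs; the gripper's body (75 mm by 188 mm) begins 65 mm behind the grasp point.
Start: joints at [1.026, 0.259, 1.535, -0, 1.348, -0.203], TCP at [184.329, 518.197, 237.453] pointing down, gripper open.
Joint ranges: [-3.14, 3.14], [-0.91, 2.08], [0.19, 2.58], [-1.22, 4.36], [0.22, 2.71], [-3.12, 3.12]. Speed limits (rad/s): [2.57, 2.57, 3.14, 3.14, 3.14, 3.14].

### API

Orientations are given as [roll, pitch, yaw] about the fixed x, y, z axes, in that order (R = Rz(yaw) Ry(pitch) Rx(roll)).
In Python, from bench import robot gives the robot as it stands. The module is installed in compiled form; this text tells all that it offers. Calls block until the motion is done:
- robot.move_ptp(position, orientation): joint-space move of the TCP to a pose.
- robot.move_linear(position, ori=None, speed=150, f_stop=None): straight line of the TCP; ori=None keeps the orientation; speed is the mean speed in mm/s. With f_stop (N) it stops when the force on the tool has changed by that much, and returns True; else False.
- robot.move_j(angles): joint-space move.
- robot.move_gripper(opening): opening from 0.0 (shut) to 1.0 (fully open); the grip force is fixed at half the most; returns when the fingers have stopped.
- robot.sleep(seconds).
- robot.inverse_kinematics(position, orientation): joint angles nearest the present ones, or None.
- robot.get_image(name): name is "scene" or "top"; returns a dict with "img" (420x560x3 uint8, blue, green, red), "fovy" (degrees; the focal length in pixels is half the picture's height over the tangent of half this angle, whatever the lens; pixels are square), "cx", "cy" (the principal point, pixels), "eye" and "orientation" of the camera in the world. Camera axes: x right, y down, z forward; pixel columns grow to the right and rows downward; lengths in mm; the calibration is good to about 2 mm. A picture is of the moment at which its call begins. There is no depth.
A pose or a line that the arm cannot do raises robot.MotionError and nothing moves.
- robot.hand_in(): hands the job in; it is judged then, once.
Readings, each from a call of its own:
- robot.current_t(): time.
- robot.current_qpos(): joint angles.
- robot.current_joint_vel(): joint speeds.
- robot.current_joint_efforts(): joint torques, N m.
- robot.current_tcp_pos(): TCP position.
- robot.current_eef_rot(): TCP orientation.
- robot.current_contact_force(): force on the tool from outside, world axes, zero at the start.
- robot.current_ft_torque(): the same for the moment, N m.
- robot.current_gripper_width(): opening from 0.0 (shut) to 1.0 (fully open).
- robot.current_finger_force(): force on a finger pad.
Only numpy, scipy, OpenCV 4.12 (cv2) and the standard library are available. Lean on these libraries where they do the work, as an engineer would, in place of code of your own. Each camera call takes 0.05 s, during which the arm holds its last target. There are 200 camera calls.

### The job

Level the small wooden appliance stand: take hold of the red levelling knob at its front, press it down until you feel the foot seat on the packing disc below, and, still pressing, turn the knob until the bubble of the yellow spirit level rests between its two black lines. Finish while holding: keep the knob gripped and the foot pressed firmly on its disc with the bubble centred, do not let go, and leave the jars and the mug alone.

Things in the scene. Friction and masses are not known exactly. Their poses are not given: they have to be found in the camera images.
- stand: fixed dark steel base plate of the stand, 262 x 110 x 6 mm; origin on the worktop below the knob (within 5 mm of its axis); its +x runs level from the knob to the hinge at the back, 200 mm away, 36 mm up. Wall cabinets hang over the back of the worktop (beyond x = 0.58, from 0.46 m up); a dish rack is close below and beside the gripper at its start, so first lift clear
- board: wooden board, 232 x 108 x 10 mm, hinged at the back; origin on the hinge, in the board's mid-plane; it runs to its -x. Springs hold its front up at a stop (about 3 degrees, 10 mm above level) while nothing presses; 3 to 8 N down on the knob overcomes them, then the front sinks 3 to 17 mm until the foot meets its disc, a firm stop
- knob_top (a point): centre of the top of the knob's red grip bar: 44 mm long, 12 thick, 31 high, on a black flange 56 mm across (its top 31 mm below this point) on which fingertips straddling the bar can push. Axes: x along the bar, y across it, z up. The spirit level begins 46 mm from the axis. With the foot seated this point is 82 to 94 mm above the worktop, and stays so as the knob turns
- knob (a joint): turn of the knob in rad, positive clockwise from above, 0 with the bar along the stand's x, stops at -2.2 and 2.2; stiff (about 0.15 N m), stays where left. Knob and foot are one screw: each rad clockwise drives the foot 5 mm down out of the board, so with the foot seated the board's front rises 5 mm (25 mrad). Levelling takes 0.4 to 1.4 rad from the start, one way or the other
- bubble (a joint): place of the white bubble (16 mm long) along the vial in m: 0 centred, positive toward the hinge, negative toward the knob, within -0.045 and 0.045. It goes to the higher end, 0.9 mm per mrad of slope (with the foot seated, 1 mm is 0.044 rad of knob, clockwise if the bubble is positive), and takes about half a second to settle
- level_centre (a point): middle of the top of the spirit level's green vial (110 x 14 mm) in its yellow body (122 x 30 x 20 mm), fixed on the board behind the knob along the stand's x; the two black lines are 14 mm either side of this point; x toward the hinge
- disc_thin: dark grey packing disc, 40 mm across, standing 3 to 5 mm above the base plate, fixed; origin at the centre of its underside. It or the thick disc lies under the foot, the other is parked under the board
- disc_thick: orange packing disc, 40 mm across, standing 12 to 14 mm above the base plate, fixed; origin at the centre of its underside
- honey_jar: honey jar with a red lid, 61 mm across, 86 mm high, origin at the centre of its underside; leave alone
- spice_jar: spice jar with a red lid, 45 mm across, 106 mm high, origin at the centre of its underside; leave alone
- mug: cream mug, 83 x 115 x 93 mm, origin at the centre of its underside; leave alone
- foot: the levelling screw that carries the knob: steel stem with a black ball end (16 mm across) under the board, on the knob's axis; origin on that axis, 52 mm below knob_top and 21 mm above the ball's lowest point

How it is judged:
By the outcome, as a careful person would: the job done as asked, in the order asked, and still so for the second after the job is handed in, while the arm keeps its last pose, push and grip.
It also fails if it takes over 38 s, if anything falls off the work surface, if the arm or the gripper's body presses on something with over 40 N, if the wrist force passes 120 N, or if a joint passes its speed limit or range.

## Working session

There is one attempt and no reset: what is moved stays moved. The work goes in short steps, each a Python script; the robot and the scene stay as the last script left them, time stands still between calls to the robot, and variables do not carry over. Pictures are saved under pics/ and viewed, at most 10 in all, crops included, and the job is handed in when it is done.

```bash
mkdir -p pics; python3 - <<'E'
from bench import robot
import cv2
for n in ["scene","top"]:
    d=robot.get_image(n); cv2.imwrite(f"pics/{n}0.png",d["img"]); print(n,d["fovy"],d["cx"],d["cy"],d["eye"],d["orientation"])
print(robot.current_t(),robot.current_eef_rot())
E
```

```text
scene 54.71503425597748 281.1322967185213 215.4036895405109 [  48.94137597 -859.43582624  683.04413228] [-2.16925518 -0.00533037 -0.51609898]
top 52.01804928651216 278.9809017710554 210.92906011824022 [ 280.22402826  -71.14587113 1300.28285757] [-2.9602322  -0.01483124 -1.58738098]
0.1 [-3.13995992e+00 -3.55278636e-04  2.79979512e+00]
```

View pics/scene0.png

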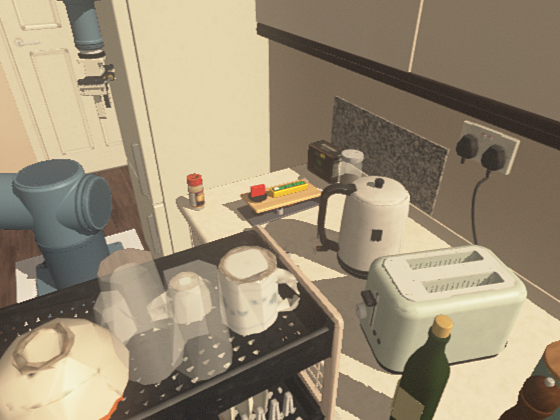

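View pics/top0.png

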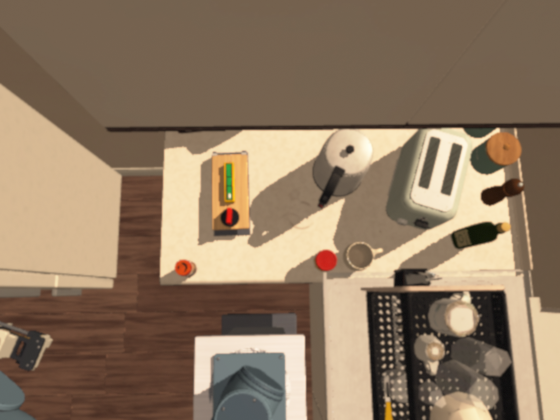

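The scene view shows the stand at the back left, with its knob near (257,190) and its level near (290,188). In the top view the knob is at (230,217) and the vial at (229,183). The jars and mug are well clear, at (184,268), (326,260) and (360,255).

```bash
cat > h.py <<'E'
import numpy as np, cv2
from scipy.spatial.transform import Rotation as R
from bench import robot
def ray(d,u,v):
    f=d["img"].shape[0]/2/np.tan(np.radians(d["fovy"])/2)
    r=R.from_euler("xyz",d["orientation"]).apply([(u-d["cx"])/f,(v-d["cy"])/f,1.])
    return np.array(d["eye"]),r
def onz(d,u,v,z):
    e,r=ray(d,u,v); return e+r*(z-e[2])/r[2]
def proj(d,p):
    f=d["img"].shape[0]/2/np.tan(np.radians(d["fovy"])/2)
    c=R.from_euler("xyz",d["orientation"]).inv().apply(np.array(p)-d["eye"])
    return np.array([d["cx"]+f*c[0]/c[2],d["cy"]+f*c[1]/c[2]])
def tri(a,b):
    (e1,r1),(e2,r2)=a,b
    s=np.linalg.lstsq(np.c_[r1,-r2],e2-e1,rcond=None)[0]
    p,q=e1+s[0]*r1,e2+s[1]*r2
    return (p+q)/2,np.linalg.norm(p-q)
def mask(d,name,roi):
    h=cv2.cvtColor(d["img"],cv2.COLOR_BGR2HSV).astype(int); H,S,V=h[...,0],h[...,1],h[...,2]
    m={"red":((H<6)|(H>172))&(S>170)&(V>90),"green":(H>38)&(H<85)&(S>90)&(V>50),"yellow":(H>20)&(H<36)&(S>130)&(V>120)}[name]
    o=np.zeros(m.shape,np.uint8); x0,y0,x1,y1=roi; o[y0:y1,x0:x1]=m[y0:y1,x0:x1]; return o
def rect(m):
    c=max(cv2.findContours(m,cv2.RETR_EXTERNAL,cv2.CHAIN_APPROX_NONE)[0],key=cv2.contourArea)
    M=np.argwhere(m)[:,::-1]; return cv2.minAreaRect(c),M.mean(0),len(M)
E
python3 - <<'E'
from h import *
s,t=robot.get_image("scene"),robot.get_image("top")
for n,d,roi,rr in [("scene",s,(235,165,335,225),(245,178,270,205)),("top",t,(205,145,255,245),(215,205,245,232))]:
    for c in ["red","green","yellow"]: print(n,c,rect(mask(d,c,rr if c=="red" else roi)))
    x0,y0,x1,y1=roi
    k=7 if n=="scene" else 6
    cv2.imwrite(f"pics/c_{n}.png",cv2.resize(d["img"][y0:y1,x0:x1],None,fx=k,fy=k,interpolation=cv2.INTER_NEAREST))
E
python3 -c "
import cv2,numpy as np
a=cv2.imread('pics/c_scene.png');b=cv2.imread('pics/c_top.png');b=cv2.rotate(b,cv2.ROTATE_90_CLOCKWISE)
a=cv2.resize(a,(490,294),interpolation=0);b=cv2.resize(b,(600,300),interpolation=0)
o=np.zeros((600,600,3),np.uint8);o[:294,:490]=a;o[300:]=b;cv2.imwrite('pics/crop1.png',o)"
```

```text
scene red (((257.8269348144531, 190.13461303710938), (9.60969066619873, 13.728129386901855), 78.69007110595703), array([257.8125   , 190.1484375]), 128)
scene green (((291.29412841796875, 184.67648315429688), (2.425356388092041, 25.951313018798828), 75.96376037597656), array([291.19117647, 184.72058824]), 68)
scene yellow (((290.8395080566406, 189.81561279296875), (5.622255325317383, 34.20205307006836), 75.52970886230469), array([289.703125, 189.78125 ]), 192)
top red (((229.0, 215.5), (15.0, 6.0), 90.0), array([228.88, 215.58]), 100)
top green (((228.65087890625, 178.5174560546875), (29.1635684967041, 4.744073867797852), 87.1375961303711), array([228.51079137, 178.42446043]), 139)
top yellow (((232.5, 182.5), (3.0, 35.0), 0.0), array([230.86842105, 182.69298246]), 114)
```

View pics/crop1.png

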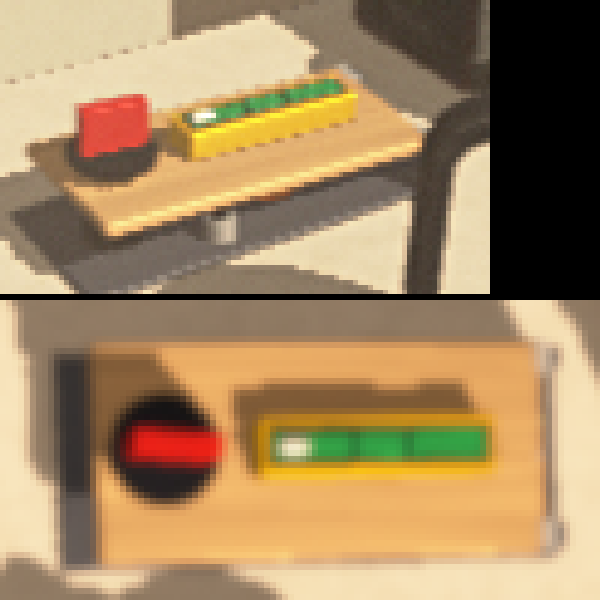

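The crop shows the bubble at the knob end of the vial. The bar lies nearly along the stand's x, and a patch of orange shows under the middle of the board, so the thin disc is probably under the foot. Next I'll compute the poses.

```bash
python3 - <<'E'
from h import *
s,t=robot.get_image("scene"),robot.get_image("top")
m=mask(s,"red",(245,178,270,205)); 
print("scene red colour top/bottom:",[(x,np.flatnonzero(m[:,x]).min(),np.flatnonzero(m[:,x]).max()) for x in range(250,267) if m[:,x].any()])
for st in [(258.3,185.6),(258.1,186.3)]:
    for tp in [(228.9,215.6),(229.2,215.9)]:
        print("knob_top",tri(ray(s,*st),ray(t,*tp)))
# directions, top view
h=cv2.cvtColor(t["img"],cv2.COLOR_BGR2HSV)
for c,roi,z in [("red",(215,205,245,232),95),("green",(205,145,255,245),72),("yellow",(205,145,255,245),70)]:
    P=np.argwhere(mask(t,c,roi))[:,::-1]
    W=np.array([onz(t,u,v,z)[:2] for u,v in P]); C=W-W.mean(0)
    w,V=np.linalg.eigh(C.T@C); a=V[:,1]*np.sign(V[0,1]); print(c,W.mean(0),np.degrees(np.arctan2(a[1],a[0])),np.ptp(W,axis=0))
# vial centre: edges incl. bubble, top-view crop px (270..490)/6 along rows
def cr(x,y): return (205+y/6, 245-x/6)   # crop rotated cw -> image
print("vial ends",onz(t,*cr(270,145),72),onz(t,*cr(490,142),72))
print("board corners z~50",[onz(t,*cr(x,y),z) for x,y,z in [(92,43,55),(95,265,55),(545,43,42),(540,253,42)]])
print("jars",[onz(t,184,268,106),onz(t,326,260,86)])
E
```

```text
scene red colour top/bottom: [(251, np.int64(187), np.int64(187)), (252, np.int64(187), np.int64(196)), (253, np.int64(187), np.int64(196)), (254, np.int64(186), np.int64(195)), (255, np.int64(186), np.int64(195)), (256, np.int64(186), np.int64(195)), (257, np.int64(186), np.int64(195)), (258, np.int64(186), np.int64(195)), (259, np.int64(185), np.int64(194)), (260, np.int64(185), np.int64(194)), (261, np.int64(185), np.int64(194)), (262, np.int64(185), np.int64(194)), (263, np.int64(185), np.int64(193)), (264, np.int64(186), np.int64(193))]
knob_top (array([490.54950114,  48.61521912,  98.44566008]), np.float64(3.6239006102865594))
knob_top (array([489.78878258,  47.60871132,  99.1234622 ]), np.float64(4.1119560054745055))
knob_top (array([490.54435901,  49.02279012,  96.01473985]), np.float64(2.7158896605350513))
knob_top (array([489.78242278,  48.01424534,  96.69607845]), np.float64(3.206007491979177))
red [489.5219992   49.66586855] -1.7081047798158828 [43.30664828 17.1028512 ]
green [604.3623024   53.54299507] 2.2160616252493024 [102.74387209  15.04172946]
yellow [590.63337997  46.69309041] 3.211013632821439 [112.17972198  26.79940028]
vial ends [539.49492288  51.34074609  72.        ] [650.25961196  53.28773195  72.        ]
board corners z~50 [array([455.49964995, 102.07689216,  55.        ]), array([455.40675452,  -5.55770882,  55.        ]), array([688.81690684, 106.51233219,  42.        ]), array([6.84922836e+02, 2.70596766e-01, 4.20000000e+01])]
jars [array([343.26002028, 170.93206501, 106.        ]), array([ 360.36030238, -222.85593699,   86.        ])]
```

```bash
cat >> h.py <<'E'
def st(msg=""):
    print(msg,"t=%.1f"%robot.current_t(),"tcp",np.round(robot.current_tcp_pos(),1),"F",np.round(robot.current_contact_force(),1),"M",np.round(robot.current_ft_torque(),2),
     "w %.3f ff %.1f"%(robot.current_gripper_width(),robot.current_finger_force()),"q6 %.2f"%robot.current_qpos()[5])
E
python3 - <<'E'
from h import *
Y=np.pi-0.03
p=robot.current_tcp_pos()
robot.move_linear([p[0],p[1],340],speed=200); st("lift")
robot.move_gripper(0.5)
robot.move_ptp([488,48.5,220],[np.pi,0,Y]); st("above")
robot.move_linear([488,48.5,125],speed=120); st()
s,t=robot.get_image("scene"),robot.get_image("top")
for n,d,(x0,y0,x1,y1) in [("s",s,(225,145,335,225)),("t",t,(180,145,280,245))]:
    cv2.imwrite(f"pics/a_{n}.png",cv2.resize(d["img"][y0:y1,x0:x1],None,fx=4,fy=4,interpolation=cv2.INTER_CUBIC))
a,b=cv2.imread("pics/a_s.png"),cv2.imread("pics/a_t.png")
o=np.zeros((400,800,3),np.uint8);o[:320,:400]=a[:,:400];o[:,400:]=b;cv2.imwrite("pics/a.png",o)
E
```

```text
lift t=1.0 tcp [184.1 517.7 339. ] F [-0.5 -0.5 -0.3] M [-0.03 -0.   -0.  ] w 1.002 ff 0.0 q6 -0.20
above t=3.9 tcp [488.1  49.2 220.2] F [-0.3  0.5  1.2] M [0.03 0.01 0.03] w 0.497 ff 0.0 q6 -1.67
 t=4.9 tcp [488.5  48.6 125.6] F [-0.4 -0.2 -0.5] M [ 0.04  0.   -0.  ] w 0.501 ff 0.0 q6 -1.67
```

View pics/a.png

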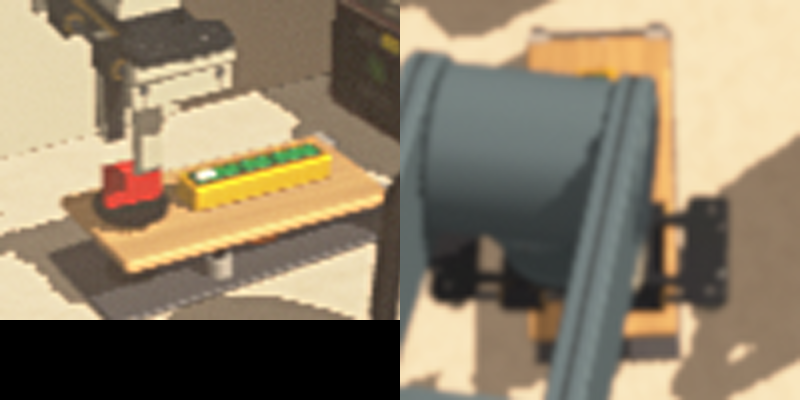

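The top view is now blocked by the arm. In the scene view the fingers hang above the knob, with the near fingertip at about (262,187), and the vial is in plain sight. I'll check the alignment by projection and then descend to the flange.

```bash
python3 - <<'E'
from h import *
s=robot.get_image("scene")
p=np.array(robot.current_tcp_pos())
c=lambda q:np.round((proj(s,q)-[225,145])*4)
print("near finger tip expected crop px",c(p+[0,-23-9,-19]),c(p+[0,-23,-19]),"knob top",c([489.5,48.5,97]),"knob top +-x",c([467,48.5,97]),c([511,48.5,97]))
hit=robot.move_linear([489,48.5,74],speed=40,f_stop=3); st("flange %s"%hit)
E
```

```text
near finger tip expected crop px [149. 173.] [143. 168.] knob top [130. 165.] knob top +-x [101. 173.] [156. 158.]
flange True t=6.0 tcp [488.   48.6  83.3] F [ 0.6 -0.7  4.2] M [ 0.06  0.03 -0.  ] w 0.498 ff 1.5 q6 -1.67
```

```bash
cat >> h.py <<'E'
def snap(name):
    s=robot.get_image("scene"); x0,y0,x1,y1=235,155,335,225
    cv2.imwrite(f"pics/{name}.png",cv2.resize(s["img"][y0:y1,x0:x1],None,fx=8,fy=8,interpolation=cv2.INTER_CUBIC)); return s
E
python3 - <<'E'
from h import *
robot.move_gripper(0.0); st("grip")
p=np.array(robot.current_tcp_pos())
for i in range(9):
    p[2]-=2.5; p[0]-=0.3
    hit=robot.move_linear(p,speed=25,f_stop=18); st(str(hit))
    if robot.current_contact_force()[2]>16: break
robot.sleep(.3); st(); snap("b")
E
```

```text
grip t=6.6 tcp [487.9  51.8  83.7] F [ 2.4 13.7  3.8] M [ 2.55 -0.33 -0.05] w 0.127 ff 30.4 q6 -1.67
False t=6.9 tcp [487.8  52.3  81.4] F [0.  3.7 4.9] M [ 0.74 -0.2  -0.11] w 0.126 ff 30.1 q6 -1.66
False t=7.2 tcp [487.5  52.3  78.9] F [0.1 4.4 5.2] M [ 1.01 -0.3  -0.13] w 0.123 ff 30.0 q6 -1.66
False t=7.4 tcp [487.   52.3  76.4] F [-1.5  5.5  6.6] M [ 1.01 -0.19 -0.1 ] w 0.129 ff 30.0 q6 -1.66
False t=7.7 tcp [486.7  52.3  73.9] F [-1.1  5.6  6.5] M [ 1.04 -0.2  -0.03] w 0.129 ff 30.0 q6 -1.66
False t=7.9 tcp [486.6  52.4  72.5] F [-4.   5.1 15.2] M [ 1.13  0.4  -0.13] w 0.129 ff 30.4 q6 -1.66
False t=8.2 tcp [486.6  52.4  71.9] F [-9.   6.  33.5] M [ 1.2   1.41 -0.08] w 0.124 ff 36.9 q6 -1.66
 t=8.5 tcp [486.7  52.4  71.9] F [-8.4  5.5 33.2] M [ 1.18  1.31 -0.08] w 0.126 ff 36.9 q6 -1.66
```

View pics/b.png

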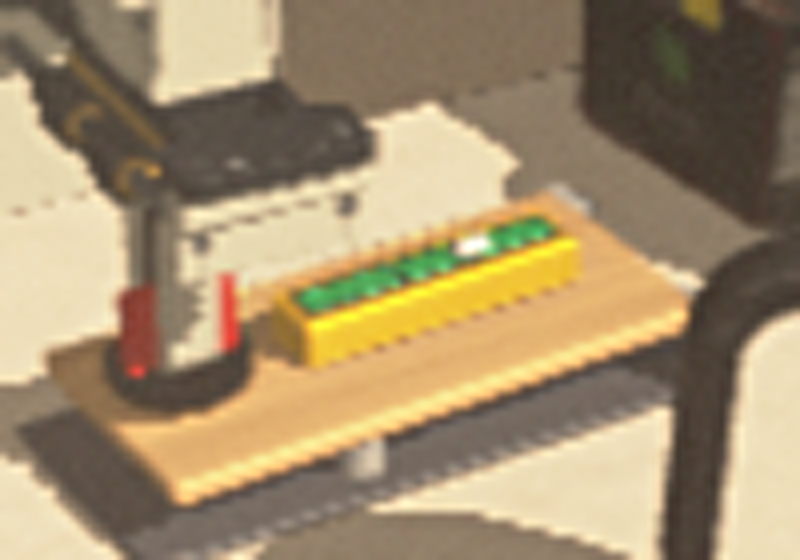

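The foot is seated: z has stopped at 71.9, which puts knob_top at about 84 mm, matching the thin disc. The bubble is at crop (473,245) and the vial's middle is near (429,264), so it reads about +19 mm and needs roughly 0.8 rad clockwise. I'll ease the push a little, then turn in steps while measuring.

```bash
cat >> h.py <<'E'
def bubble():
    s=robot.get_image("scene"); x0,y0,x1,y1=262,168,325,205; k=8
    im=cv2.resize(s["img"][y0:y1,x0:x1],None,fx=k,fy=k,interpolation=cv2.INTER_CUBIC)
    h=cv2.cvtColor(im,cv2.COLOR_BGR2HSV).astype(int); H,S,V=h[...,0],h[...,1],h[...,2]
    g=((H>38)&(H<85)&(S>90)&(V>50)).astype(np.uint8)
    P=np.argwhere(g)[:,::-1].astype(np.float32)
    hull=cv2.convexHull(P.astype(np.int32)); hm=cv2.fillConvexPoly(np.zeros_like(g),hull,1)
    w=((S<80)&(V>150)&(hm>0)).astype(np.uint8)
    n,l,stt,cen=cv2.connectedComponentsWithStats(w)
    if n<2: return None
    i=1+np.argmax(stt[1:,4]); a=np.radians(2); nrm=np.array([-np.sin(a),np.cos(a),0]); ax=np.array([np.cos(a),np.sin(a),0])
    def along(u,v):
        e,r=ray(s,(u+.5)/k-.5+x0,(v+.5)/k-.5+y0); q=e+r*(nrm@(np.array([595,52.3,72])-e))/(nrm@r); return (q-[595,52.3,72])@ax
    hp=hull[:,0]; ends=[along(*hp[hp[:,0]<=hp[:,0].min()+4].mean(0)),along(*hp[hp[:,0]>=hp[:,0].max()-4].mean(0))]
    b=along(*cen[i]); return round(b-sum(ends)/2,1),np.round(ends+[b],1),stt[i,4]
E
python3 - <<'E'
from h import *
print(bubble())
Y=np.pi-0.03
p=np.array([486.4,52.6,69.7]); robot.move_linear(p,speed=20); robot.sleep(.2); st("ease")
robot.move_linear(p,[np.pi,0,Y-0.1],speed=20); st("turn .1")
robot.sleep(.5); st(); print(robot.current_eef_rot(),bubble())
E
```

```text
(np.float64(20.4), array([-57.4,  55. ,  19.2]), np.int32(633))
ease t=9.0 tcp [486.7  52.5  72.1] F [-6.9  3.3 25.7] M [ 0.56  1.03 -0.1 ] w 0.131 ff 36.3 q6 -1.66
turn .1 t=9.3 tcp [486.6  52.7  72.1] F [-7.   3.3 25.8] M [ 0.79  1.06 -0.08] w 0.125 ff 36.2 q6 -1.56
 t=9.8 tcp [486.6  52.7  72.1] F [-6.6  4.1 25.7] M [ 0.77  1.09 -0.22] w 0.126 ff 36.3 q6 -1.56
[3.14117470e+00 1.23688020e-03 3.01122918e+00] (np.float64(18.4), array([-57.8,  55.4,  17.3]), np.int32(762))
```

```bash
python3 - <<'E'
from h import *
Y=np.pi-0.03; a=0.1; p=np.array([486.4,52.6,69.7])
for da in [.15]*4:
    a+=da
    F=robot.current_contact_force(); p[:2]+=np.clip(F[:2]*0.03,-.3,.3)
    robot.move_linear(p,[np.pi,0,Y-a],speed=20); st("a=%.2f"%a); print(bubble())
robot.sleep(.6); st(); print(p,robot.current_eef_rot(),bubble()); snap("c")
E
```

```text
a=0.25 t=10.1 tcp [486.7  53.   72.1] F [-5.7  4.5 24.3] M [ 0.99  0.93 -0.1 ] w 0.127 ff 36.1 q6 -1.41
(np.float64(14.8), array([-57.6,  55.1,  13.5]), np.int32(692))
a=0.40 t=10.5 tcp [486.8  53.4  72.1] F [-4.1  5.6 24.3] M [ 1.09  0.85 -0.19] w 0.126 ff 36.0 q6 -1.26
(np.float64(11.6), array([-57.7,  55.6,  10.5]), np.int32(658))
a=0.55 t=10.8 tcp [486.9  53.7  72.1] F [-3.5  5.7 22.8] M [ 1.28  0.69 -0.18] w 0.125 ff 36.0 q6 -1.11
(np.float64(8.0), array([-57.7,  55.8,   7. ]), np.int32(730))
a=0.70 t=11.2 tcp [487.2  54.   72.1] F [-2.3  7.3 22.1] M [ 1.37  0.53 -0.16] w 0.129 ff 36.0 q6 -0.96
(np.float64(4.2), array([-57.1,  56. ,   3.6]), np.int32(761))
 t=11.8 tcp [487.2  54.   72.1] F [-2.2  6.6 22.2] M [ 1.33  0.54 -0.19] w 0.125 ff 36.0 q6 -0.96
[485.72391957  53.25496536  69.7       ] [3.13810660e+00 1.90728072e-03 2.41071791e+00] (np.float64(4.2), array([-57.1,  56.3,   3.8]), np.int32(768))
```

View pics/c.png

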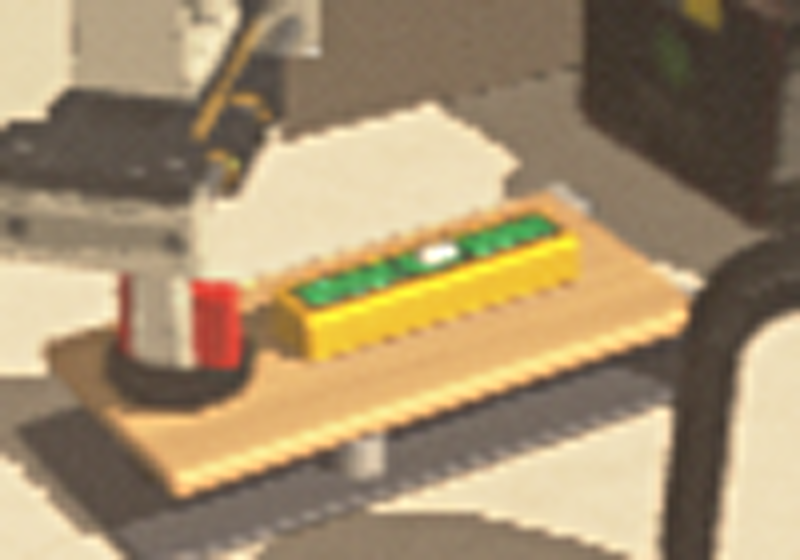

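The bubble is now at crop (437,253), just past the middle and nearly between the lines, reading about +4 mm. I'll turn about 0.17 rad more and check it against the black lines themselves.

```bash
python3 - <<'E'
from h import *
Y=np.pi-0.03; a=0.87; p=np.array([486,53.5,69.6])
robot.move_linear(p,[np.pi,0,Y-a],speed=20); robot.sleep(.8); st(); print(robot.current_eef_rot(),bubble())
s=robot.get_image("scene"); x0,y0,x1,y1=268,175,310,197
cv2.imwrite("pics/d.png",cv2.resize(s["img"][y0:y1,x0:x1],None,fx=19,fy=19,interpolation=cv2.INTER_CUBIC))
E
```

```text
t=13.0 tcp [487.5  54.2  72.1] F [-2.6  6.9 23.4] M [ 1.4   0.59 -0.12] w 0.128 ff 35.9 q6 -0.79
[3.13769813e+00 1.28476013e-03 2.24064575e+00] (np.float64(0.4), array([-56.6,  56.3,   0.3]), np.int32(713))
```

View pics/d.png

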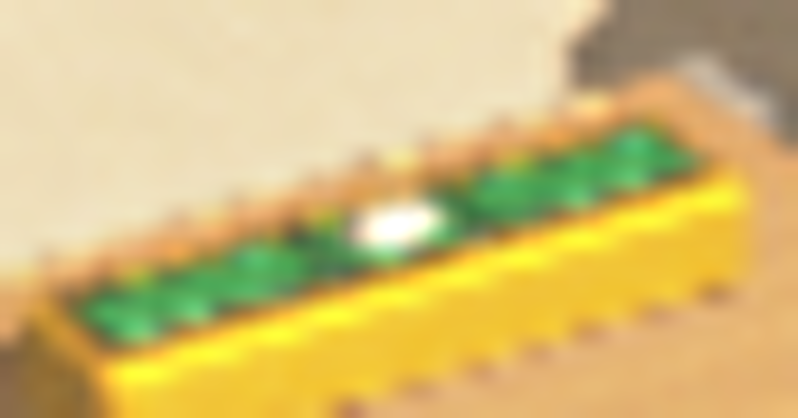

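The bubble is at (398,225), midway between the dark lines at about x=315 and x=470, so it is within about 1 mm of centre. The push is steady at 23 N and the grip is held, so I'm handing in.

```bash
python3 -c "
from h import *
st(); print(bubble()); print(robot.hand_in())"
```

```text
t=13.1 tcp [487.5  54.2  72.1] F [-2.9  6.3 23.4] M [ 1.39  0.58 -0.17] w 0.124 ff 35.9 q6 -0.79
(np.float64(0.8), array([-57.2,  56.3,   0.4]), np.int32(716))
the job is handed in; nothing more can be done
None
```

The stand is level and handed in at 13.1 s: the knob is still gripped, the foot is pressed on its disc with about 23 N, the bubble is within about 1 mm of centre, and the jars and mug were left alone.

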